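Load the sample cup into the grain tester

ROBOT

A 6-joint arm with a two-finger parallel gripper is mounted at the origin on the work surface. World frame = base frame: x ahead of the robot, y to its left, z up, the work surface at z = 0. Lengths are in mm, angles in rad, forces in N, time in s.
With the tool pointing down it reaches from about 350 to 875 mm from the base axis. Payload 4.2 kg.
Tool frame: the origin (TCP) lies at the very end of the fingers, on their centre line; the grasp point (between the pads) lies 19 mm behind it; z points along the fingers, y is the line along which they close (so a half turn about z gives the same grasp; the last joint's range is limited). The gripper opens to 87 mm and grips with 3 to 60 N. Pads are 19 mm wide; open, the fingers measure 117 mm over their backs; the gripper's body (75 mm by 190 mm) begins 51 mm behind the grasp point.
Start: joints at [1.397, 0.385, 0.008, 0, -1.194, -0.259], TCP at [262.1, 567.365, 222.55] pointing down, gripper open.
Joint ranges: [-3.14, 3.14], [-1.21, 2.06], [-1.07, 1.41], [-3.16, 2.05], [-2.99, -0.16], [-3.1, 3.1]. Speed limits (rad/s): [2.79, 2.79, 3.14, 3.14, 3.14, 3.14].

INTERFACE

Orientations are given as a unit quaternion [w, x, y, z].
In Python, from workcell import telemetry, snapshot, get_calibration, job gives the robot as it stands.
- The arm moves only by the shell command python3 -m creep 'ROWS'. ROWS is JSON, a list of rows, each a list of 5 numbers: the opening, from 0 (shut) to 1 (fully open), then the shift along the tool's x, y, z as a fraction of full scale, then the turn about the tool's z as a fraction of full scale. A call has 1 to 12 rows; each row is the pose to reach, as a shift and turn from the pose commanded when the call began, along the tool's axes at that moment; what a row does not reach only later rows make up. Full scale, the value 1, is 0.2 m for a shift and pi/4 rad for a turn. A row lasts 1/12 s, in which the tool goes at most 41.7 mm and 7.16 degrees, less where a joint would pass 70% of its speed; a pose out of reach is approached as far as the arm can. A call with a number of a shift or a turn outside -1 to 1 is refused whole. A call with a gripper value outside its range is refused whole. The fingers move at their own pace and stop on an object; the grip force is fixed at half the most. Time passes only in rows, so rows that repeat a pose let the fingers close. It gives the time, the measured TCP pose, the force, the opening and the grip force at its end, in the units of the state.
- telemetry.get_state(): the state, without advancing time (a new reading comes with each control period).
- snapshot(name): name is "scene" or "top"; returns (picture, depth): 420x560x3 uint8, blue, green, red; 420x560 float32, mm along the optical axis (not along the pixel's ray), 0 where there is no reading.
- get_calibration(name): a dict with "fx", "fy", "cx", "cy" (pixels), "D" ([k1, k2, p1, p2, k3] as OpenCV has them; the pictures are not rectified), "R" (3x3) and "t" (3): a world point X has camera coordinates R X + t. Camera axes: x right, y down, z forward; pixel columns grow to the right and rows downward; lengths in mm; the calibration is good to about 2 mm. A picture is of the moment at which its call begins. get_calibration takes no time and is no camera call.
- job.sign_off(): hands the job in; it is judged then, once.
The state is a dict: "t": time; "joint_positions": joint angles; "dq": joint speeds; "joint_efforts": joint torques, N m; "eef_pos": TCP position; "tcp_rot": TCP orientation; "contact_force": force on the tool from outside, world axes, zero at the start; "wrist_torque": the same for the moment, N m; "opening": finger opening in mm; "grip_force": force on a finger pad.
Only numpy, scipy, OpenCV 4.12 (cv2) and the standard library are available. Lean on these libraries where they do the work, as an engineer would, in place of code of your own. Each camera call takes 0.05 s, during which the arm holds its last target. There are 200 camera calls.

TASK

Load the blue sample cup into the tapered steel well of the grain tester: lower it in upright, without dropping it, until it is fully home with its collar resting flat on the rim of the well, and let go. Leave the yellow and red cups standing where they are.

Things in the scene. Friction and masses are not known exactly. Their poses are not given: they have to be found in the camera images.
- blue_cup_mid (a point): Centre of the loose blue plastic cup, upright on the mat, on its axis (z up), 36 mm above its foot; 72 mm tall, 60-130 g, open top. Lower 46 mm: a cone, 30 mm diameter at the flat foot, 49 mm at its top. Above it an upright grip collar, 64 mm outside, 45 mm inside diameter, 26 mm tall, from 10 to 36 mm above this point; its underside is a flat step.
- well_rim (a point): Centre of the mouth of the fixed steel well, at rim height, 79 mm above the desk; z up. Thin cone: mouth 53 mm inside, 60 mm outside, 33 mm inside at its floor 50 mm down. The cup's cone fits with 2 mm clearance all round, its collar rests on the rim, its centre then 10 mm below this point. Tester: white slab 25 mm thick; -y leads to its grey console, 50 mm above the desk.
- yellow_cup_mid (a point): Centre of a loose yellow cup of the same shape and size as the blue one, a bystander standing on the mat.
- red_cup_mid (a point): Centre of a loose red cup of the same shape and size as the blue one, a bystander standing on the mat.
There are look-alikes about, which are no part of the job. There is more than one size of the part that bears red_cup_mid; the job needs the middle-sized. What is shaped like the part that bears blue_cup_mid but green is not meant.

How it is judged (in metres and radians):
At the end, for the whole second after the job is handed in: The blue cup is at rest in the well, upright within 10 degrees, its axis within 10 mm of the well's and its centre 10 mm (within 5 mm) below the rim; the yellow and red cups stand upright (within 10 degrees) within 30 mm of where they began (horizontal distance between blue_cup_mid and well_rim below 0.01 m and z of blue_cup_mid in the frame of well_rim between -0.015 and -0.005 m and angle between each of blue_cup_mid, yellow_cup_mid, red_cup_mid's own z axis and vertical below 0.17 rad and linear speed of blue_cup below 0.02 m/s and distance of each of yellow_cup_mid, red_cup_mid from where it was at the start of the episode below 0.03 m); the robot touches nothing.
It fails at once if the yellow or red cup is shifted by more than 30 mm or tipped over (distance of any of yellow_cup_mid, red_cup_mid from where it was at the start of the episode above 0.03 m).
It fails at once if the blue cup is dropped into the well: it falls faster than 0.7 m/s (a drop of about 25 mm) over or in the well (horizontal distance between blue_cup_mid and well_rim below 0.03 m and linear speed of blue_cup above 0.7 m/s).
It also fails if it takes over 40 s, if anything falls off the work surface, if the arm or the gripper's body presses on something with over 40 N, if the wrist force passes 120 N, or if a joint passes its speed limit or range.

## Working session

There is one attempt and no reset: what is moved stays moved. The work goes in short steps, Python scripts to look and compute and a shell command to move; the robot and the scene stay as the last step left them, time stands still between calls to the robot, and variables do not carry over. Pictures are saved under pics/ and viewed, at most 10 in all, crops included, and the job is handed in when it is done.

```bash
mkdir -p pics
cat > h.py <<'E'
import cv2,numpy as np
from workcell import telemetry,snapshot,get_calibration,job
def look(n,out=None):
    im,d=snapshot(n)
    if out: cv2.imwrite('pics/'+out,im)
    return im,d
def world(n,d):
    c=get_calibration(n);K=np.array([[c['fx'],0,c['cx']],[0,c['fy'],c['cy']],[0,0,1]])
    h,w=d.shape;uv=np.stack(np.meshgrid(np.arange(w),np.arange(h)),-1).reshape(-1,1,2).astype(np.float64)
    p=cv2.undistortPoints(uv,K,np.array(c['D'],float)).reshape(h,w,2)
    X=np.dstack([p,np.ones((h,w))])*d[...,None]
    W=(X-np.array(c['t']))@np.array(c['R'])
    W[d==0]=np.nan
    return W
E
python3 - <<'E'
from h import *
s=telemetry.get_state();print(s)
for n in('scene','top'):
    im,d=look(n,n+'0.png');np.save(n+'.npy',world(n,d))
    c=get_calibration(n);print(n,-np.array(c['R']).T@np.array(c['t']),c['R'][2])
E
```

```text
{'t': 0.0, 'joint_positions': array([ 1.39658939e+00,  3.85572662e-01,  6.61374126e-03, -5.19011178e-04,
       -1.19400009e+00, -2.58589205e-01]), 'dq': array([ 1.41955718e-03,  1.46095571e-03,  2.52034648e-04, -1.51757488e-03,
       -6.00942387e-05, -1.38991836e-03]), 'joint_efforts': array([ 1.67239104e-03, -3.90658557e+01,  1.87401509e+01,  4.21990022e+00,
        1.08613889e-02, -1.86328384e-04]), 'eef_pos': array([261.86163003, 566.82465963, 221.44218832]), 'tcp_rot': array([ 1.09055151e-03,  9.76656003e-01, -2.14806481e-01, -1.95373323e-04]), 'contact_force': array([0.66545856, 0.06080287, 0.33100897]), 'wrist_torque': array([-0.01406874, -0.04482275, -0.05569424]), 'grip_force': 0.0, 'opening': 87.05444485929131}
scene [1105.00230656 -482.37224707  824.03431614] [-0.53182694  0.47023015 -0.70430371]
top [344.21974246  13.30169154 912.42264417] [ 0.1894851   0.03622116 -0.98121528]
```

View pics/top0.png

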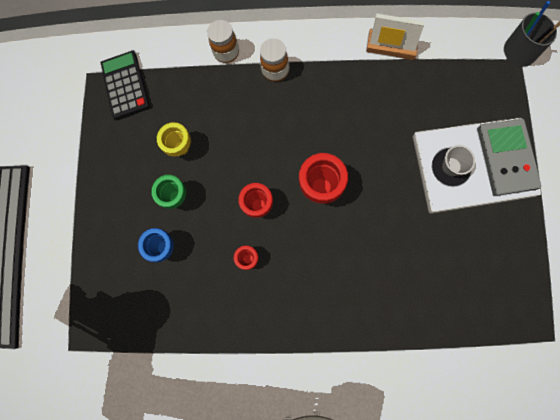

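View pics/scene0.png

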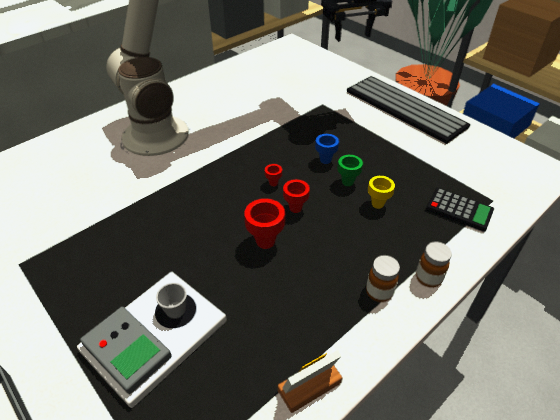

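The top view shows the blue cup at about (154,245), green (168,191), yellow (173,139), the three red cups at (255,200), (323,177) and (246,258), and the well mouth at (459,161). The scene view agrees with this. Next I'll measure the rims.

```bash
cat > m.py <<'E'
from h import *
def rimfit(P):
    # circle fit (least squares)
    A=np.c_[2*P[:,:2],np.ones(len(P))];b=(P[:,:2]**2).sum(1)
    s=np.linalg.lstsq(A,b,rcond=None)[0];return s[:2],np.sqrt(s[2]+s[:2]@s[:2])
def rim(W,u,v,r,tol=5):
    Q=W[v-r:v+r,u-r:u+r].reshape(-1,3);Q=Q[~np.isnan(Q[:,2])]
    z=np.percentile(Q[:,2],98);P=Q[abs(Q[:,2]-z)<tol]
    c,R=rimfit(P);rr=np.hypot(*(P[:,:2]-c).T)
    return c.round(1),np.median(P[:,2]).round(1),'r',R.round(1),np.percentile(rr,[3,97]).round(1),len(P)
E
python3 - <<'E'
from m import *
W=np.load('top.npy')
for k,u,v in(('blue',154,245),('green',168,191),('yellow',173,139),('red',255,200),('small',246,258),('big',323,177),('well',459,161)):
    print(k,*rim(W,u,v,30 if k=='big' else 20))
print('mat',W[300,300],'slab',W[150,425],W[200,440], W[140,425])
W=np.load('scene.npy')
for k,u,v in(('blue',327,142),('yellow',381,184),('well',172,293)): print(k,*rim(W,u,v,20))
E
```

```text
blue [432.4 293.6] 71.2 r 27.6 [22.8 31.7] 421
green [537.1 271.4] 71.4 r 26.8 [21.7 31. ] 389
yellow [645.6 265.6] 71.5 r 27.6 [22.6 32.1] 380
red [516.1  99.8] 71.3 r 27.1 [22.4 31.3] 405
small [407.2 120.1] 50.6 r 19.5 [16.  22.5] 222
big [550.  -28.9] 100.9 r 38.7 [32.2 44.4] 885
well [ 582. -296.] 77.8 r 27.5 [25.1 30. ] 196
mat [323.32652001  18.62078344  -1.69359213] slab [ 617.74684022 -244.56387439   27.67769813] [ 513.45035143 -267.44093322   24.84194208] [ 639.39507804 -246.61451696   27.13456848]
blue [461.8 282.9] 72.3 r 42.2 [ 4.9 61.8] 189
yellow [635.8 264.3] 72.1 r 31.9 [13.3 43.1] 218
well [ 583.6 -299.2] 79.2 r 27.6 [25.2 30.2] 189
```

```bash
cat >> h.py <<'E'
def off(x,y,z):
    s=telemetry.get_state();w,a,b,c=s['tcp_rot']
    from scipy.spatial.transform import Rotation as R
    r=R.from_quat([a,b,c,w]);print('t',s['t'],'pos',s['eef_pos'].round(1),'tilt',r.as_matrix()[:,2].round(4),'F',s['contact_force'].round(1),'open',round(s['opening'],1),'grip',s['grip_force'])
    print('frac',(r.inv().apply(np.array([x,y,z])-s['eef_pos'])/200).round(3))
E
python3 -c "from h import *;off(432.4,293.6,140)"
python3 -m creep '[[1,0.08,0.06,0.03],[1,0.2,0.2,0.1]]' 2>&1 | tail -3
```

```text
t 0.1 pos [261.9 566.9 221.6] tilt [-7.0e-04 -1.8e-03 -1.0e+00] F [ 0.1 -0.3  0.4] open 86.9 grip 0.0
frac [1.347 0.882 0.41 ]
validation failed for argument at $[0]...
```

```bash
python3 -m creep '[[1,0.1,0.07,0.03,0],[1,0.25,0.17,0.08,0],[1,0.4,0.27,0.13,0],[1,0.55,0.37,0.18,0],[1,0.7,0.47,0.23,0],[1,0.82,0.55,0.27,0],[1,0.9,0.6,0.3,0],[1,0.9,0.6,0.3,0]]'; python3 -c "from h import *;off(432.4,293.6,140)"
```

```text
t: 0.77
eef_pos: [375.5, 378.8, 160.8]
tcp_rot: [0.002, 0.976, -0.217, -0.001]
contact_force: [0.4, 0.8, -0.5]
opening: 87.0
grip_force: 0.0
t 0.7667 pos [375.5 378.8 160.8] tilt [-0.0029 -0.0041 -1.    ] F [ 0.4  0.8 -0.5] open 87.0 grip 0.0
frac [0.438 0.265 0.105]
```

```bash
python3 -m creep '[[1,0.1,0.06,0.02,0],[1,0.25,0.15,0.05,0],[1,0.38,0.23,0.09,0],[1,0.44,0.27,0.1,0],[1,0.44,0.27,0.1,0],[1,0.44,0.27,0.1,0],[1,0.44,0.27,0.1,0]]'
python3 - <<'E'
from m import *
im,d=look('top','top1.png');W=world('top',d)
try: print(rim(W,154,245,20))
except Exception as e: print(e)
im2,_=look('scene','scene1.png')
a=cv2.resize(im[180:320,80:280],(400,280));b=cv2.resize(im2[60:200,230:430],(400,280))
cv2.imwrite('pics/c1.png',np.hstack([a,b]))
off(432.4,293.6,44)
E
```

```text
t: 1.35
eef_pos: [432.4, 298.0, 142.8]
tcp_rot: [-0.0, 0.977, -0.214, 0.0]
contact_force: [-0.0, 0.3, -0.3]
opening: 86.9
grip_force: 0.0
(array([412.4, 236.8]), np.float64(254.7), 'r', np.float64(23.9), array([ 6.1, 34.9]), 867)
t 1.45 pos [432.1 298.2 142.8] tilt [ 5.e-04  6.e-04 -1.e+00] F [-0.   0.1  0.1] open 87.1 grip 0.0
frac [0.011 0.021 0.494]
```

View pics/c1.png

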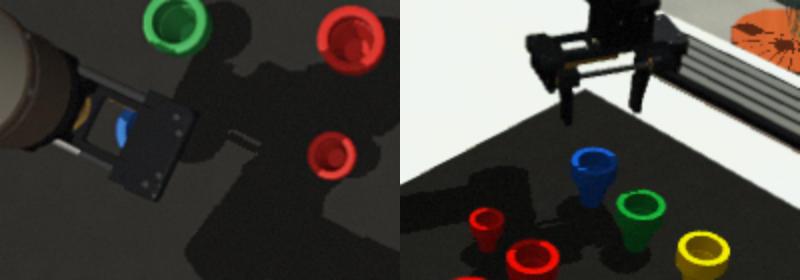

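The gripper hangs above the blue cup at crop (590,165) in the scene half, with its fingers straddling it and the green cup clear. I'll descend now, lining up sideways first.

```bash
python3 -m creep '[[1,0.01,0.02,0.05,0],[1,0.01,0.02,0.15,0],[1,0.01,0.02,0.25,0],[1,0.01,0.02,0.35,0],[1,0.01,0.02,0.43,0],[1,0.01,0.02,0.48,0],[1,0.01,0.02,0.49,0],[1,0.01,0.02,0.49,0],[1,0.01,0.02,0.49,0]]'; python3 -c "from h import *;off(432.4,293.6,44)"
```

```text
t: 2.2
eef_pos: [433.0, 293.5, 45.4]
tcp_rot: [-0.001, 0.977, -0.214, 0.0]
contact_force: [0.9, -0.1, 0.9]
opening: 86.9
grip_force: 0.0
t 2.2 pos [433.  293.5  45.4] tilt [ 0.0013  0.0012 -1.    ] F [ 0.9 -0.1  0.9] open 86.9 grip 0.0
frac [-0.003  0.001  0.007]
```

```bash
python3 -m creep '[[0.75,0,0,0,0],[0.7,0,0,0,0],[0.6,0,0,0,0],[0.5,0,0,0,0],[0.5,0,0,0,0],[0.5,0,0,0,0],[0.5,0,0,0,0],[0.5,0,0,0,0],[0.5,0,0,0,0]]'
```

```text
t: 2.95
eef_pos: [432.9, 292.8, 45.0]
tcp_rot: [-0.0, 0.977, -0.215, 0.0]
contact_force: [0.4, 0.2, 4.5]
opening: 64.3
grip_force: 30.0
```

```bash
python3 -m creep '[[0.5,0,0,-0.02,0],[0.5,0,0,-0.06,0],[0.5,0,0,-0.14,0],[0.5,0,0,-0.24,0],[0.5,0,0,-0.36,0],[0.5,0,0,-0.48,0],[0.5,0,0,-0.6,0],[0.5,0,0,-0.7,0],[0.5,0,0,-0.77,0],[0.5,0,0,-0.8,0],[0.5,0,0,-0.8,0],[0.5,0,0,-0.8,0]]'
python3 - <<'E'
from m import *
im,_=look('scene')
im2,d=look('top');W=world('top',d)
print('well',*rim(W,459,161,20))
cv2.imwrite('pics/c2.png',cv2.resize(im[20:220,230:430],(600,600)))
off(582.5,-297,200)
E
```

```text
t: 3.95
eef_pos: [432.0, 292.2, 204.0]
tcp_rot: [0.0, 0.977, -0.215, -0.001]
contact_force: [0.1, -0.3, -0.9]
opening: 64.0
grip_force: 30.0
well [ 582.  -296.1] 77.7 r 27.5 [24.8 29.8] 197
t 4.05 pos [431.8 291.9 203.1] tilt [-0.0022 -0.002  -1.    ] F [ 0.2  1.  -0.5] open 64.2 grip 29.999965665847412
frac [1.92  2.356 0.02 ]
```

View pics/c2.png

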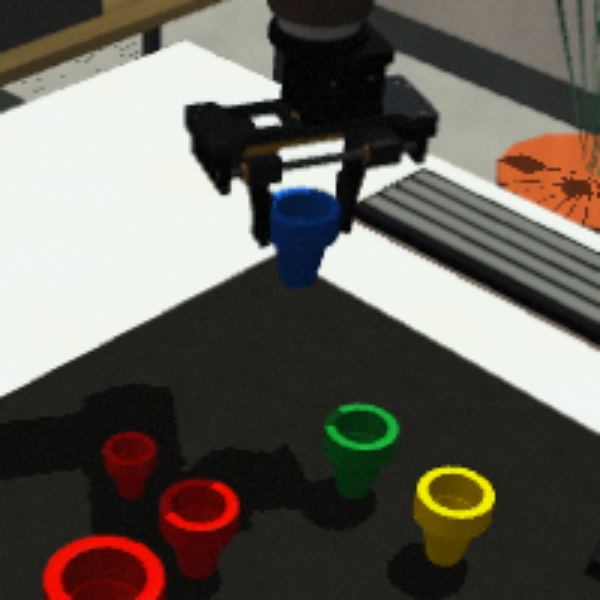

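The cup is held upright between the fingers at crop (305,235) and has cleared its neighbours. Next I'll carry it to the well.

```bash
python3 -m creep '[[0.5,0.02,0.025,0,0],[0.5,0.06,0.07,0,0],[0.5,0.12,0.15,0,0],[0.5,0.2,0.25,0,0],[0.5,0.28,0.345,0,0],[0.5,0.36,0.44,0,0],[0.5,0.44,0.54,0,0],[0.5,0.52,0.64,0,0],[0.5,0.6,0.735,0,0],[0.5,0.68,0.835,0,0],[0.5,0.76,0.93,0,0]]'; python3 -c "from h import *;off(582.5,-297,200)"
```

```text
t: 4.97
eef_pos: [492.1, 57.6, 204.1]
tcp_rot: [0.0, 0.977, -0.215, -0.0]
contact_force: [-0.1, 0.0, -1.3]
opening: 64.2
grip_force: 30.0
t 4.9667 pos [492.1  57.6 204.1] tilt [-1.1e-03 -5.0e-04 -1.0e+00] F [-0.1  0.  -1.3] open 64.2 grip 30.001410139575455
frac [1.155 1.419 0.021]
```

```bash
python3 -m creep '[[0.5,0.08,0.1,0,0],[0.5,0.16,0.195,0,0],[0.5,0.24,0.295,0,0],[0.5,0.32,0.39,0,0],[0.5,0.4,0.49,0,0],[0.5,0.48,0.59,0,0],[0.5,0.56,0.685,0,0],[0.5,0.64,0.785,0,0],[0.5,0.71,0.87,0,0],[0.5,0.76,0.93,0,0],[0.5,0.77,0.94,0,0]]'; python3 -c "from h import *;off(582.5,-297,200)"
```

```text
t: 5.88
eef_pos: [552.9, -178.4, 203.5]
tcp_rot: [0.0, 0.976, -0.216, -0.001]
contact_force: [-0.0, 0.1, -0.9]
opening: 64.4
grip_force: 30.0
t 5.8833 pos [ 552.9 -178.4  203.5] tilt [-1.8e-03 -4.0e-04 -1.0e+00] F [-0.   0.1 -0.9] open 64.4 grip 29.9996660713623
frac [0.385 0.475 0.018]
```

```bash
python3 -m creep '[[0.5,0.05,0.06,0.02,0],[0.5,0.12,0.15,0.05,0],[0.5,0.2,0.25,0.09,0],[0.5,0.28,0.35,0.13,0],[0.5,0.34,0.42,0.16,0],[0.5,0.375,0.465,0.18,0],[0.5,0.385,0.475,0.19,0],[0.5,0.385,0.475,0.2,0],[0.5,0.385,0.475,0.2,0],[0.5,0.385,0.475,0.2,0]]'
python3 - <<'E'
from m import *
im,d=look('scene');im2,d2=look('top')
cv2.imwrite('pics/c3.png',np.hstack([cv2.resize(im[210:390,80:260],(400,400)),cv2.resize(im2[90:230,390:530],(400,400))]))
W=world('scene',d);hsv=cv2.cvtColor(im,cv2.COLOR_BGR2HSV)
m=(hsv[...,0]>100)&(hsv[...,0]<128)&(hsv[...,1]>120);m[:200]=0;m[:,270:]=0
P=W[m];print('blue',len(P),np.nanpercentile(P,[2,50,98],axis=0).round(1))
off(582.5,-297,120)
E
```

```text
t: 6.72
eef_pos: [583.5, -292.8, 165.0]
tcp_rot: [-0.0, 0.977, -0.214, 0.0]
contact_force: [0.2, 0.3, 0.2]
opening: 63.9
grip_force: 30.0
blue 1229 [[ 558.6 -325.2   75.3]
 [ 596.  -296.   181.9]
 [ 619.4 -265.4  331.9]]
t 6.8167 pos [ 583.7 -292.9  165.3] tilt [ 9.e-04 -2.e-04 -1.e+00] F [-1.6  0.4 -0.6] open 64.2 grip 29.999872778753343
frac [0.003 0.021 0.227]
```

View pics/c3.png

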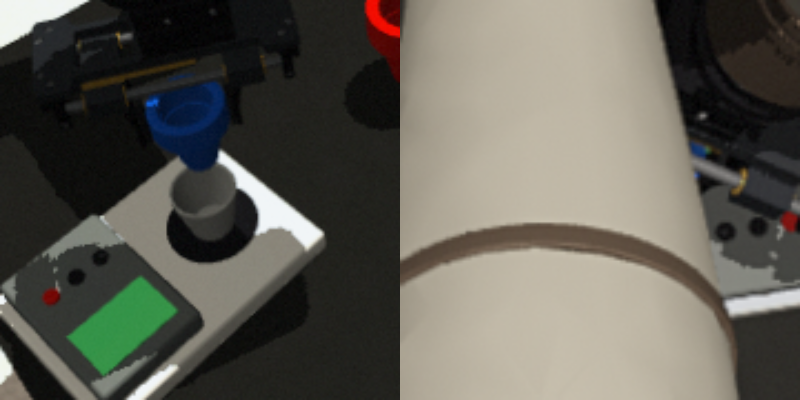

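The scene half shows the cup held above the well, with its foot at crop (203,165) and the well mouth at (205,185). The arm blocks the top view. I'll compare the cup and well axes using the scene camera alone.

Run:
```python
from m import *
from scipy.optimize import least_squares
im,d=look('scene');W=world('scene',d);hsv=cv2.cvtColor(im,cv2.COLOR_BGR2HSV)
m=(hsv[...,0]>100)&(hsv[...,0]<128)&(hsv[...,1]>120);m[:200]=0;m[:,270:]=0
P=W[m];P=P[(P[:,2]>115)&(P[:,2]<205)]
C=np.array(get_calibration('scene')['R']);cam=-C.T@np.array(get_calibration('scene')['t'])
print(np.histogram(P[:,2],bins=np.arange(115,206,5)))
# outer wall: camera-facing points; radial profile fit, free axis (cx,cy) and foot height f
def prof(h): return np.where(h<46,15+9.5*h/46,32)
v=cam[:2]-[583,-295];v/=np.hypot(*v)
Q=P[((P[:,:2]-[583,-295])@v>5)]
best=[]
f0=least_squares(lambda p:np.hypot(Q[:,0]-p[0],Q[:,1]-p[1])-prof(Q[:,2]-p[2]),[583,-295,120],loss='soft_l1',diff_step=1e-3)
print('cup axis,foot',f0.x.round(1),'rms',np.sqrt(np.mean(f0.fun**2)).round(2),len(Q))
print('well',*rim(W,172,297,17))
# well outer/inner wall, by cylinder-ish fit
N=W[265:330,145:205].reshape(-1,3);N=N[(N[:,2]>77)&(N[:,2]<84)]
print(rimfit(N),len(N))
off(582.5,-297,120)
```

```text
(array([  0,   2,  14,  15,  20,  20,  35,  45,  40,  46,  86,  95, 119,
       108, 115, 325,   8,   1]), array([115, 120, 125, 130, 135, 140, 145, 150, 155, 160, 165, 170, 175,
       180, 185, 190, 195, 200, 205]))
cup axis,foot [ 582.9 -293.   116.7] rms 2.54 607
well [ 587.5 -295.5] 143.4 r 15.6 [14.1 17.5] 35
(array([ 583.69842913, -299.07126871]), np.float64(27.720926888453267)) 142
t 6.8667 pos [ 583.8 -293.   165.3] tilt [ 1.e-03 -2.e-04 -1.e+00] F [-0.2  0.4 -0.6] open 63.8 grip 29.999827404990356
frac [0.002 0.021 0.227]
```

```bash
python3 -m creep '[[0.5,0,0.02,0.02,0],[0.5,0,0.02,0.06,0],[0.5,0,0.02,0.11,0],[0.5,0,0.02,0.16,0],[0.5,0,0.02,0.21,0],[0.5,0,0.02,0.26,0],[0.5,0,0.02,0.3,0],[0.5,0,0.02,0.33,0],[0.5,0,0.02,0.35,0],[0.5,0,0.02,0.35,0],[0.5,0,0.02,0.35,0]]'
python3 - <<'E'
from h import *
im,d=look('scene')
cv2.imwrite('pics/c4.png',cv2.resize(im[220:340,100:260],(800,600),interpolation=2))
off(582.5,-297,78)
E
```

```text
t: 7.78
eef_pos: [582.0, -297.6, 94.6]
tcp_rot: [0.0, 0.977, -0.215, 0.0]
contact_force: [1.1, 0.2, -0.6]
opening: 64.0
grip_force: 30.0
t 7.8333 pos [ 582.3 -297.7   95. ] tilt [ 9.e-04 -5.e-04 -1.e+00] F [ 1.3 -0.3  0.4] open 64.1 grip 29.99991444439729
frac [-0.    -0.004  0.085]
```

View pics/c4.png

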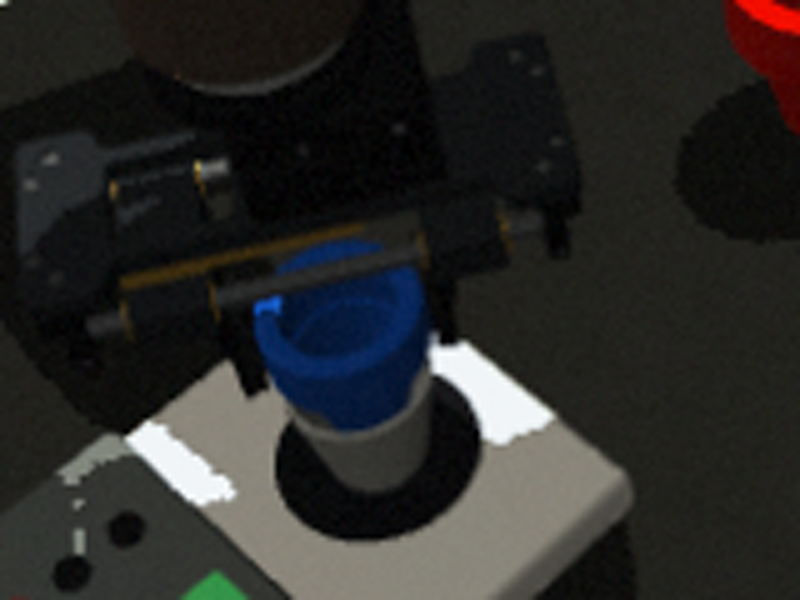

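The cone is inside the well, with its collar at (340,340) just above the rim at (360,420), and there's no contact force. I'll lower it slowly while watching the force.

```bash
python3 -m creep '[[0.5,0,0,0.01,0],[0.5,0,0,0.02,0],[0.5,0,0,0.03,0],[0.5,0,0,0.04,0],[0.5,0,0,0.05,0],[0.5,0,0,0.06,0],[0.5,0,0,0.06,0],[0.5,0,0,0.06,0]]'
```

```text
t: 8.5
eef_pos: [581.7, -297.5, 82.3]
tcp_rot: [0.0, 0.977, -0.215, -0.0]
contact_force: [0.5, -0.3, -0.8]
opening: 64.0
grip_force: 30.0
```

```bash
python3 -m creep '[[0.5,0,0,0.005,0],[0.5,0,0,0.01,0],[0.5,0,0,0.015,0],[0.5,0,0,0.015,0],[0.5,0,0,0.015,0]]'; python3 -c "from h import *;off(582.5,-297,78)"
```

```text
t: 8.92
eef_pos: [581.8, -297.5, 79.5]
tcp_rot: [0.0, 0.977, -0.215, -0.0]
contact_force: [-0.4, 0.4, -1.0]
opening: 64.1
grip_force: 30.0
t 8.9167 pos [ 581.8 -297.5   79.5] tilt [-2.e-04  0.e+00 -1.e+00] F [-0.4  0.4 -1. ] open 64.1 grip 29.999859807539906
frac [ 0.002 -0.004  0.007]
```

```bash
python3 -m creep '[[0.5,0,0,0.005,0],[0.5,0,0,0.01,0],[0.5,0,0,0.01,0],[0.5,0,0,0.01,0]]'
```

```text
t: 9.25
eef_pos: [582.0, -297.6, 78.2]
tcp_rot: [0.0, 0.977, -0.215, 0.0]
contact_force: [-0.1, 1.1, 3.4]
opening: 64.3
grip_force: 30.0
```

```bash
python3 -m creep '[[0.5,0,0,0.005,0],[0.5,0,0,0.005,0],[0.5,0,0,0.005,0]]'; python3 -m creep '[[0.75,0,0,0,0],[0.8,0,0,0,0],[0.9,0,0,0,0],[1,0,0,0,0],[1,0,0,0,0],[1,0,0,0,0],[1,0,0,0,0]]'
```

```text
t: 9.5
eef_pos: [582.1, -297.5, 78.1]
tcp_rot: [0.0, 0.977, -0.214, 0.0]
contact_force: [-1.8, 1.4, 6.8]
opening: 64.2
grip_force: 30.0
t: 10.08
eef_pos: [581.8, -297.5, 76.3]
tcp_rot: [-0.0, 0.977, -0.215, -0.0]
contact_force: [-0.1, -0.3, 0.7]
opening: 86.1
grip_force: 0.0
```

Opened cleanly, with no force left. Now I'll back off upward and check.

```bash
python3 -m creep '[[1,0,0,-0.02,0],[1,0,0,-0.06,0],[1,0,0,-0.12,0],[1,0,0,-0.2,0],[1,0,0,-0.3,0],[1,0,0,-0.42,0],[1,0,0,-0.54,0],[1,0,0,-0.64,0],[1,0,0,-0.7,0],[1,0,0,-0.7,0]]'; python3 -m creep '[[1,-0.1,-0.1,0,0],[1,-0.25,-0.25,0,0],[1,-0.4,-0.4,0,0],[1,-0.55,-0.55,0,0],[1,-0.7,-0.7,0,0],[1,-0.85,-0.85,0,0],[1,-0.95,-0.95,0,0],[1,-1,-1,0,0],[1,-1,-1,0,0],[1,-1,-1,0,0]]'
python3 - <<'E'
from m import *
im,d=look('scene');im2,d2=look('top');W=world('top',d2)
print('cup',*rim(W,459,161,24,4)); print('yellow',*rim(W,173,139,20))
cv2.imwrite('pics/c5.png',np.hstack([cv2.resize(im[220:340,100:260],(400,300)),cv2.resize(im2[90:210,390:550],(400,300))]))
E
```

```text
t: 10.92
eef_pos: [583.7, -298.3, 222.2]
tcp_rot: [0.001, 0.977, -0.214, 0.005]
contact_force: [0.5, -0.4, 0.4]
opening: 87.0
grip_force: 0.0
t: 11.75
eef_pos: [483.9, -31.5, 216.8]
tcp_rot: [-0.0, 0.977, -0.214, 0.0]
contact_force: [0.6, -0.2, -0.2]
opening: 86.9
grip_force: 0.0
cup [ 581.3 -295.2] 104.2 r 27.2 [22.2 31.6] 417
yellow [457.8 116.1] 562.3 r 10.6 [ 2.2 17. ] 535
```

View pics/c5.png

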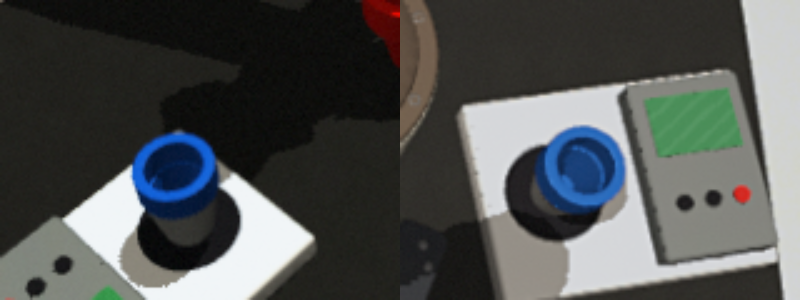

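The cup sits flat on the well rim in both halves, at crop (175,175) and (583,168). Its rim is at 104 mm against 105 mm expected, and its axis is within 1–2 mm of the well's.

```bash
python3 -c "from h import *;print(job.sign_off())"
```

```text
the job is handed in; nothing more can be done
None
```

The blue cup is fully home in the well with its collar on the rim, and the job was handed in at about 12 s; the yellow and red cups were never approached, though I didn't re-measure them at the end.

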